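# Index the analyser's sample turntable one place on

## Robot

A 7-joint arm with a two-finger parallel gripper is mounted at the origin on the work surface. World frame = base frame: x ahead of the robot, y to its left, z up, the work surface at z = 0. Lengths are in mm, angles in rad, forces in N, time in s.
With the tool pointing down it reaches from about 400 to 875 mm from the base axis. Payload 19.3 kg.
Tool frame: the origin (TCP) lies at the very end of the fingers, on their centre line; the grasp point (between the pads) lies 19 mm behind it (grip_point_offset is the z of the grasp point in the tool frame, in mm); z points along the fingers, x is the direction in which the jaws open and shut, and the axes are right-handed (so a half turn about z gives the same grasp; the last joint's range is limited). The gripper opens to 85 mm and grips with 20 to 120 N. Pads are 22 mm wide; open, the fingers measure 114 mm over their backs; the gripper's body (76 mm by 85 mm) begins 54 mm behind the grasp point. The pads swing forward as they close: fully open they stand 13 mm farther back than shut.
Start: joints at [-1.246, 0.521, -0.036, 1.599, 0.021, 1.021, -0.113], TCP at [240.407, 576.905, 231.291] pointing down, gripper open.
Joint ranges: [-2.91, 2.91], [-0.3, 2.13], [-1.5, 1.42], [0.17, 2.43], [-1.26, 4.41], [0.16, 1.93], [-2.52, 2.52]. Speed limits (rad/s): [1.89, 1.89, 2.39, 2.39, 3.01, 3.01, 3.01].

## Interface

Orientations are given as a 3x3 rotation matrix whose columns are the frame's x, y, z axes.
In Python, from workcell import movep, movel, goto_joints, open_gripper, clamp, wait, inverse_kinematics, read_state, camera, PlanningError, finish_job, grip_point_offset gives the robot as it stands. Calls block until the motion is done:
- movep(position, orientation): joint-space move of the TCP to a pose.
- movel(position, frame=None, max_speed=150, guard=None): straight line of the TCP; frame=None keeps the orientation; max_speed is the mean speed in mm/s. With guard (N) it stops when the force on the tool has changed by that much, and returns True; else False.
- goto_joints(angles): joint-space move.
- open_gripper() and clamp(): open the fingers fully, or close them until they stop; the grip force is fixed at half the most.
- wait(seconds).
- inverse_kinematics(position, orientation): joint angles nearest the present ones, or None.
- read_state(): the state.
- camera(name): name is "scene" or "side" or "wrist"; returns a dict with "image" (420x560x3 uint8, blue, green, red), "range_z" (420x560 float32, mm along the optical axis (not along the pixel's ray), 0 where there is no reading), "fx", "fy", "cx", "cy" (pixels), "cam_to_world" (4x4, takes a point from camera to world coordinates). Camera axes: x right, y up, looking along -z (the intrinsics and any distortion apply to the point x, -y, -z); pixel columns grow to the right and rows downward; lengths in mm; the calibration is good to about 2 mm. A picture is of the moment at which its call begins.
A pose or a line that the arm cannot do raises PlanningError and nothing moves.
- finish_job(): hands the job in, once; it reports no verdict.
The state is a dict: "time": time; "qpos": joint angles; "qvel": joint speeds; "joint_efforts": joint torques, N m; "eef_pos": TCP position; "tool_rot": TCP orientation; "ft_force": force on the tool from outside, world axes, zero at the start; "torque": the same for the moment, N m; "finger_gap": finger opening in mm.
Only numpy, scipy, OpenCV 4.12 (cv2) and the standard library are available. Lean on these libraries where they do the work, as an engineer would, in place of code of your own. Each camera call takes 0.05 s, during which the arm holds its last target.

## Task

Bring the next blood tube under the analyser's reading head: pull the index knob up clear of its slot, push the turntable one place on, anticlockwise seen from above, and let the sprung pin drop fully home in the slot of that next place. Never force the table against the pin: go by feel, as the slot's exact place is not known. Leave all tubes standing in their pockets without touching them, and everything else on the bench where it is.

Things in the scene. Friction and masses are not known exactly. Their poses are not given: they have to be found in the camera images.
- analyser: White bench-top analyser housing, fixed; its place and yaw vary. Origin on the bench under the turntable's vertical axis, z up; 360 x 340 mm, x from -160 to +200 mm, flat deck 50 mm above the bench. Round the turntable an aluminium index ring lies on the deck: radius 106 to 134 mm, top 58 mm above the bench, cut by radial slots 7.6 mm wide, 8 mm deep, every 45 deg.
- turntable (a joint): Angle of the grey turntable (disc, radius 100 mm, top 56 mm above the bench), rad: 0 at the start, grows anticlockwise seen from above; one place is 0.785. Eight tube sleeves (19 mm wide, tops 98 mm above the bench) stand on it 62 mm from the axis. Light friction (0.06 Nm): it stays where left. With the pin home it has about 0.8 mm play either way at the pin, then is held rigidly.
- knob (a point): Centre of the black index knob: upright cylinder, 25 mm diameter, 20 mm tall (10 mm above and below this point), 120 mm from the axis, on the robot's side; x points away from the axis, z up. Slides straight up 10 mm against a spring (4 N at the bottom, 6 N at the top), springs down when let go. 99 mm above the bench with the pin home in a slot, about 105 mm riding on the ring.
- lug (a point): Top centre of the turntable's aluminium lug under the knob, 70 mm above the bench, 120 mm from the axis; lug 36 mm wide, with a steel barrel (22 mm diameter) up to 83 mm. The round-nosed pin (6 mm) comes out below it. Raised 6.5 mm it is clear of its slot; let go between slots it rides on the ring with 1 to 2 N drag and snaps down over a slot. The pin bears at most 20 N sideways.
- next_slot (a point): Nominal place of the next slot, 45 deg on from the one the pin is in at the start, 120 mm from the axis, at the ring's top. It is cut in a separate steel stop plate that was clamped by hand: the true slot lies up to 4 deg (8 mm along the pin circle) to either side of this point, unknown, to be found by feel.
- reader (a point): Centre of the downward window (22 mm wide, in a black barrel of 30 mm) of the optical reading head, 154 mm above the bench, 62 mm from the table's axis, on the side away from the knob. The head is an arm 44 mm wide, 171 to 201 mm above the bench, on a post 172 mm from the axis.
- next_tube: The tube to bring under the reading head: capped blood tube 13 mm in diameter, cap 16 mm, 82 mm tall, loose in its sleeve one place before the reading head. Origin at the centre of its underside, z along the tube; the sleeve floor is 58 mm above the bench.
- tube_b: Same kind of tube, under the reading head at the start.
- tube_c: Same kind of tube, in another sleeve.
- tube_rack: Bystander: grey rack with capped tubes, 110 x 200 mm, 95 mm tall, standing loose on the bench to the left; origin at the centre of its underside.
- cup: Bystander: clear plastic cup, 70 mm across, 85 mm tall, on the right; origin at the centre of its underside.
- pipette: Bystander: white hand pipette with lavender end, about 290 mm long, 30 mm wide, lying on the right; origin under its middle.

How it is judged:
By the outcome, as a careful person would: the job done as asked, in the order asked, and still so for the second after the job is handed in, with the robot touching nothing.
It also fails if it takes over 45 s, if anything falls off the work surface, if the arm or the gripper's body presses on something with over 40 N, if the wrist force passes 120 N, or if a joint passes its speed limit or range.

## Working session

There is one attempt and no reset: what is moved stays moved. The work goes in short steps, each a Python script; the robot and the scene stay as the last script left them, time stands still between calls to the robot, and variables do not carry over. Pictures are saved under pics/ and viewed, and the job is handed in when it is done.

```bash
ls; mkdir -p pics; python3 - <<'E'
from workcell import *
import cv2
s=read_state();print(s['time'],s['eef_pos'],s['tool_rot'],s['ft_force'],grip_point_offset)
for n in ["scene","side","wrist"]:
    c=camera(n);cv2.imwrite(f"pics/{n}0.png",c["image"])
    print(n,c['fx'],c['cx'],c['cy'],c['cam_to_world'].round(3).tolist(),[k for k in c])
E
```

```text
pics
0.0 [240.28931828 576.61027037 230.74557958] [[ 3.84632375e-01  9.23069777e-01 -3.51819207e-04]
 [ 9.23069210e-01 -3.84632529e-01 -1.02484042e-03]
 [-1.08132033e-03  6.94333260e-05 -9.99999413e-01]] [-0.30790503 -0.54288649 -0.32070831] -18.700000000000003
scene 535.622541886548 277.61903975176773 211.9539427553659 [[-0.689, -0.4, 0.604, 1364.175], [0.725, -0.385, 0.572, 771.308], [0.004, 0.832, 0.555, 861.437], [0.0, 0.0, 0.0, 1.0]] ['image', 'range_z', 'fx', 'fy', 'cx', 'cy', 'cam_to_world']
side 409.21568771477837 278.31378384067733 205.46086804712974 [[0.854, 0.392, -0.341, 137.866], [-0.52, 0.657, -0.546, -685.217], [0.01, 0.644, 0.765, 1064.882], [0.0, 0.0, 0.0, 1.0]] ['image', 'range_z', 'fx', 'fy', 'cx', 'cy', 'cam_to_world']
wrist 346.89165491145144 280.4057405537424 207.7422301542501 [[0.385, -0.892, -0.237, 181.467], [0.923, 0.371, 0.1, 601.916], [-0.001, -0.257, 0.966, 374.789], [0.0, 0.0, 0.0, 1.0]] ['image', 'range_z', 'fx', 'fy', 'cx', 'cy', 'cam_to_world']
```

View pics/scene0.png

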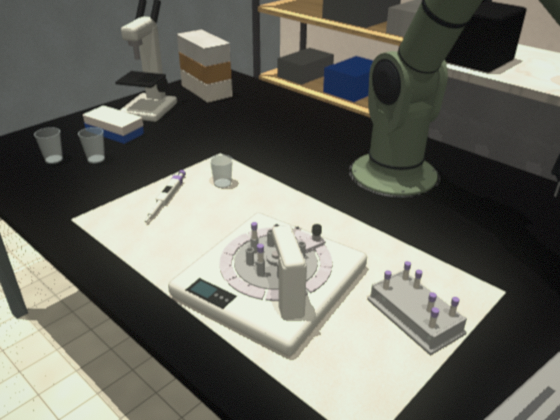

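View pics/side0.png

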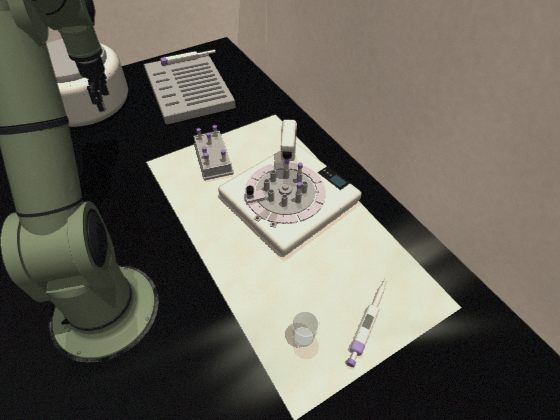

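View pics/wrist0.png

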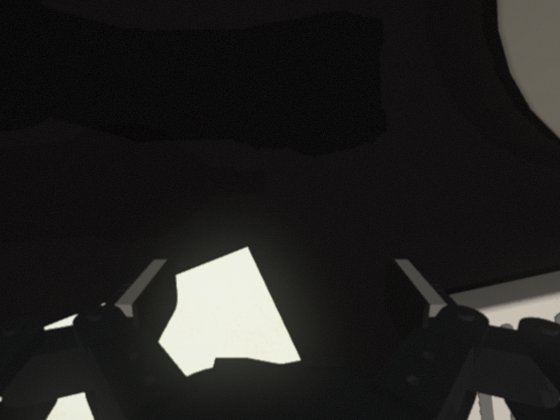

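Scene: analyser centre about (277,262), black knob at (317,229). Side: table hub (285,189), knob (249,190), reader (287,155). I'll zoom and measure.

```bash
cat > h.py <<'E'
from workcell import *
import numpy as np, cv2
def pts(c):
    z=c['range_z'].astype(float);v,u=np.mgrid[0:z.shape[0],0:z.shape[1]]
    x=(u-c['cx'])/c['fx']*z; y=(v-c['cy'])/c['fy']*z
    P=np.stack([x,-y,-z,np.ones_like(z)],-1)@c['cam_to_world'].T
    P=P[...,:3]; P[z<=0]=np.nan
    return P
def proj(c,p):
    q=np.linalg.inv(c['cam_to_world'])@np.append(p,1); 
    return c['cx']+c['fx']*q[0]/-q[2], c['cy']+c['fy']*q[1]/q[2]
E
python3 - <<'E'
from h import *
for n,(a,b,w,h) in {"scene":(170,190,210,157),"side":(200,110,180,135)}.items():
    c=camera(n);P=pts(c)
    np.save(f"pics/{n}P.npy",P)
    cv2.imwrite(f"pics/{n}1.png",cv2.resize(c['image'][b:b+h,a:a+w],(800,598),interpolation=cv2.INTER_CUBIC))
    im=c['image'].astype(int)
    m=(im.max(-1)<60)&(P[...,2]>85)&(P[...,2]<125)&(P[...,0]>350)
    nl,l,st,ce=cv2.connectedComponentsWithStats(m.astype(np.uint8))
    for i in range(1,nl):
        if st[i,4]>8:
            Q=P[l==i]; print(n,st[i],ce[i].round(1),np.median(Q,0).round(1),Q.max(0).round(1),Q.min(0).round(1))
    # deck plane points z~50 and ring ~58
    for z0 in (50,58):
        m=(abs(P[...,2]-z0)<3)&(P[...,0]>350); Q=P[m]; print(z0,m.sum(),np.nanmedian(Q,0).round(1),Q.min(0),Q.max(0))
E
```

```text
scene [317 229   3   6   9] [318.3 231.3] [528.7 116.4  99.7] [530.8 119.7 105. ] [524.9 113.9  90.5]
50 8705 [650.6 203.2  50.1] [ 399.33726282 -996.69769146   47.00115665] [862.6386054  730.7455398   52.99870617]
58 3364 [673.3  83.4  58. ] [ 398.51568514 -993.58604305   55.00004601] [853.68442144 478.11991373  60.99594153]
side [247 186   6   9  49] [249.4 190.1] [520.1 100.6 106.1] [531.2 116.7 111.8] [511.3  93.3  89.4]
50 5297 [628.1 154.7  49.6] [ 350.41638925 -383.31190763   47.00210539] [1488.02341441 1665.09358032   52.99984902]
58 2821 [652.5  62.3  57.6] [ 353.49620938 -384.0239373    55.00145749] [1488.05175347 1670.61265902   60.99620329]
```

View pics/scene1.png

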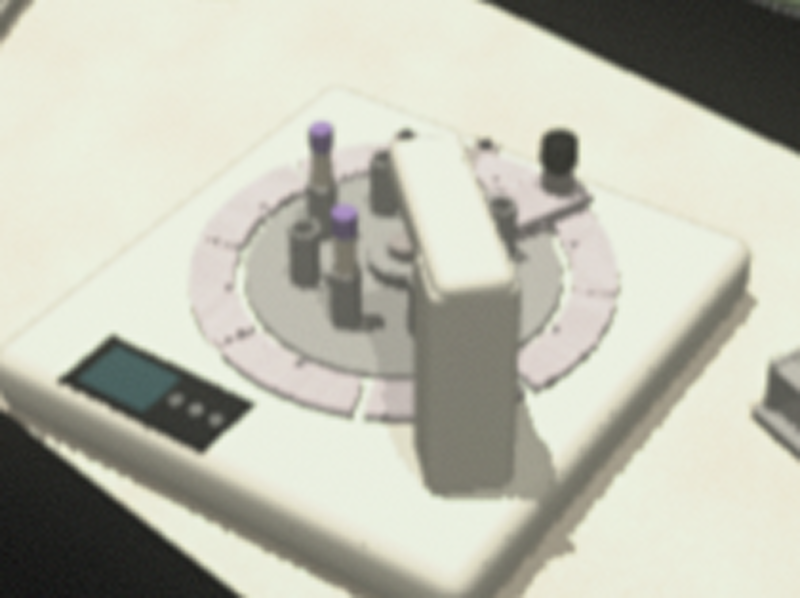

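View pics/side1.png

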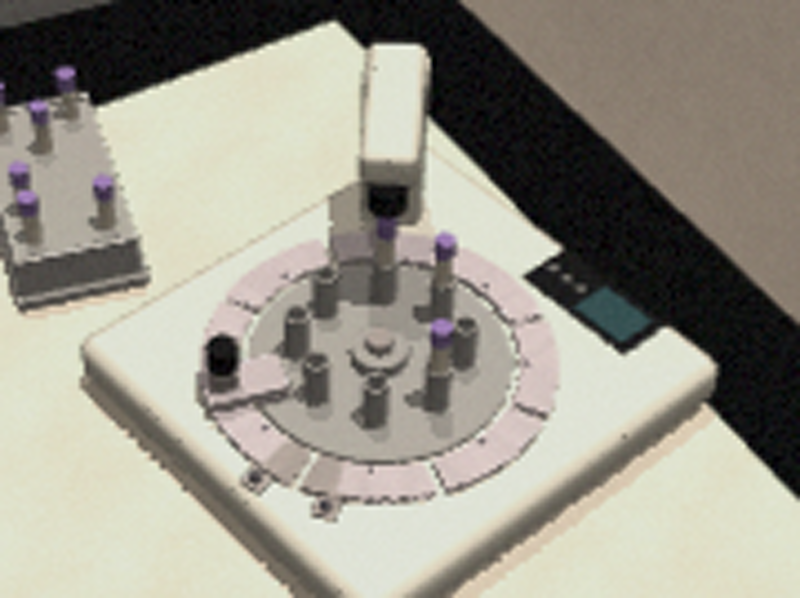

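```bash
python3 - <<'E'
from h import *
from scipy.optimize import least_squares
for n in ("scene","side"):
    P=np.load(f"pics/{n}P.npy")
    # analyser box pts
    m=(P[...,2]>54.5)&(P[...,2]<61)&(P[...,0]>480)&(P[...,0]<800)&(P[...,1]>-60)&(P[...,1]<320)
    Q=P[m][:,:2]
    # maximise count in disc ring r<134
    best=None
    for cx in range(560,700,3):
        for cy in range(60,240,3):
            d=np.hypot(Q[:,0]-cx,Q[:,1]-cy); s=((d<133)&(d>107)).sum()-2*((d>137)&(d<160)).sum()
            if best is None or s>best[0]: best=(s,cx,cy)
    print(n,best,len(Q))
c=camera("side")
H=lambda z,cx,cy:None
def rect(c,z,x0,y0,s=3,n=320):
    # image: col -> -y, row -> -x
    v,u=np.mgrid[0:n*s//2,0:n*s//2]
    k=n/(n*s//2)
    X=x0+n/2-v*k; Y=y0+n/2-u*k
    W=np.stack([X,Y,np.full_like(X,z),np.ones_like(X)],-1)@np.linalg.inv(c['cam_to_world']).T
    mx=(c['cx']+c['fx']*W[...,0]/-W[...,2]).astype(np.float32); my=(c['cy']+c['fy']*W[...,1]/W[...,2]).astype(np.float32)
    return cv2.remap(c['image'],mx,my,cv2.INTER_CUBIC)
cv2.imwrite("pics/rect.png",rect(c,58,best[1],best[2]))
E
```

```text
scene (np.int64(1308), 641, 81) 3206
side (np.int64(858), 641, 78) 2342
```

View pics/rect.png

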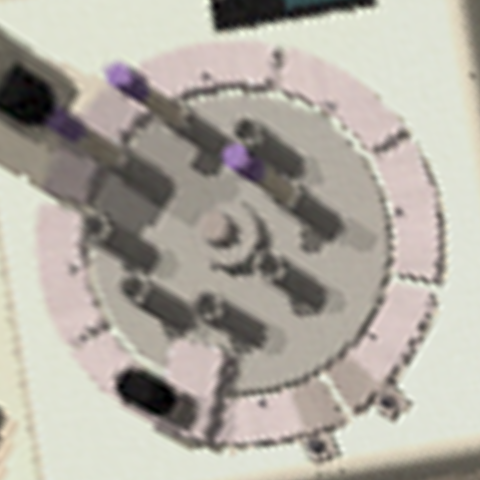

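Rectified view: hub about (641,80), knob to the left-below, and the clamped stop plate with screws at (320,445) and (392,405), its slot near (340,405). That slot is anticlockwise of the knob. Next I'll look from above with the wrist camera.

```bash
cat >> h.py <<'E'
def frame(a): # a: knob azimuth (rad): x=-tangent, y=inward, z down
    r=np.array([np.cos(a),np.sin(a),0]);t=np.array([-r[1],r[0],0])
    return np.stack([-t,-r,[0,0,-1.]],1)
E
python3 - <<'E'
from h import *
a=np.deg2rad(166.5)
for d in range(0,50,9):
    p=np.array([641+120*np.cos(a+np.deg2rad(d)),80+120*np.sin(a+np.deg2rad(d)),85]);q=inverse_kinematics(p,frame(a+np.deg2rad(d)));print(d,None if q is None else np.round(q,2))
movep([545,102,330],frame(a))
c=camera("wrist");np.save("pics/wP.npy",pts(c));np.save("pics/wc.npy",c,allow_pickle=True)
cv2.imwrite("pics/w1.png",c['image']);print(read_state()['time'],read_state()['eef_pos'])
E
```

```text
0 [-0.36  0.59  0.06  1.95 -0.06  0.6   1.08]
9 [-0.3   0.58  0.03  1.97 -0.03  0.59  1.24]
18 [-0.24  0.58 -0.01  1.98  0.01  0.59  1.39]
27 [-0.17  0.58 -0.05  1.97  0.05  0.59  1.55]
36 [-0.11  0.59 -0.09  1.96  0.09  0.6   1.71]
45 [-0.06  0.59 -0.12  1.94  0.11  0.61  1.87]
2.4083 [544.87431044 102.92575213 329.78813867]
```

View pics/w1.png

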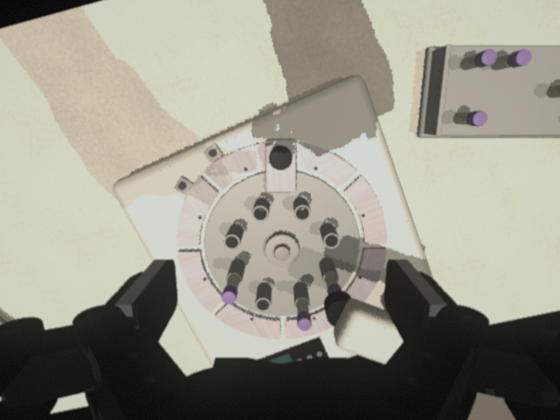

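Wrist view: knob (281,157), hub (282,250), stop plate screws at (212,152) and (183,185). The knob sits between two sleeves, and three purple-capped tubes are at (229,297), (304,322) and under the reader. Now I'll fit the centre and the knob.

```bash
python3 - <<'E'
from h import *
c=np.load("pics/wc.npy",allow_pickle=True).item();P=pts(c);im=c['image'].astype(int)
for z0,lo,hi in ((58,57,59.5),(56,55,57)):
    m=(P[...,2]>lo)&(P[...,2]<hi)&(P[...,0]>490)&(P[...,0]<790)&(abs(P[...,1]-80)<150)
    print(z0,m.sum(),np.percentile(P[m],[1,99],axis=0).round(1).tolist())
m=(P[...,2]>54)&(P[...,2]<61)&(P[...,0]>480)&(P[...,0]<800)&(abs(P[...,1]-80)<160)
Q=P[m][:,:2];best=None
for cx in np.arange(625,655,1.):
  for cy in np.arange(65,95,1.):
    d=np.hypot(Q[:,0]-cx,Q[:,1]-cy); s=(d<134.5).sum()-3*((d>135.5)&(d<150)).sum()
    if best is None or s>best[0]: best=(s,cx,cy)
print(best)
m=(P[...,2]>95)&(P[...,2]<115)&(np.hypot(P[...,0]-524,P[...,1]-108)<25)
v,u=np.nonzero(m);K=P[m];print("knob",m.sum(),u.min(),u.max(),v.min(),v.max(),K.mean(0),np.median(K,0),((K.max(0)+K.min(0))/2),K.max(0)-K.min(0))
# rectify at z=58
s=2;n=320;x0,y0=641,80
v,u=np.mgrid[0:600,0:600];k=n/600
X=x0+n/2-v*k;Y=y0+n/2-u*k
W=np.stack([X,Y,np.full_like(X,58.),np.ones_like(X)],-1)@np.linalg.inv(c['cam_to_world']).T
mx=(c['cx']+c['fx']*W[...,0]/-W[...,2]).astype(np.float32); my=(c['cy']+c['fy']*W[...,1]/W[...,2]).astype(np.float32)
r=cv2.remap(c['image'],mx,my,cv2.INTER_CUBIC)
cv2.circle(r,(300,300),int(134/k),(0,255,0),1);cv2.circle(r,(300,300),int(106/k),(0,255,0),1)
for j in range(8):
    a=np.deg2rad(166.5+45*j); 
    p=[(int(300-R*np.sin(a)/k),int(300-R*np.cos(a)/k)) for R in (100,140)]
    cv2.line(r,p[0],p[1],(0,0,255),1)
cv2.imwrite("pics/rect2.png",r)
E
```

```text
58 14426 [[513.1, -44.9, 57.0], [767.5, 208.5, 59.5]]
56 5817 [[508.2, -19.7, 55.1], [737.0, 179.3, 57.0]]
(np.int64(22303), np.float64(641.0), np.float64(81.0))
knob 451 269 291 145 169 [523.68697663 108.01774028 109.80918948] [523.6499454  108.07515714 110.19185129] [524.30611492 107.89939571 103.75909032] [24.24931703 23.88652713 16.6578922 ]
```

View pics/rect2.png

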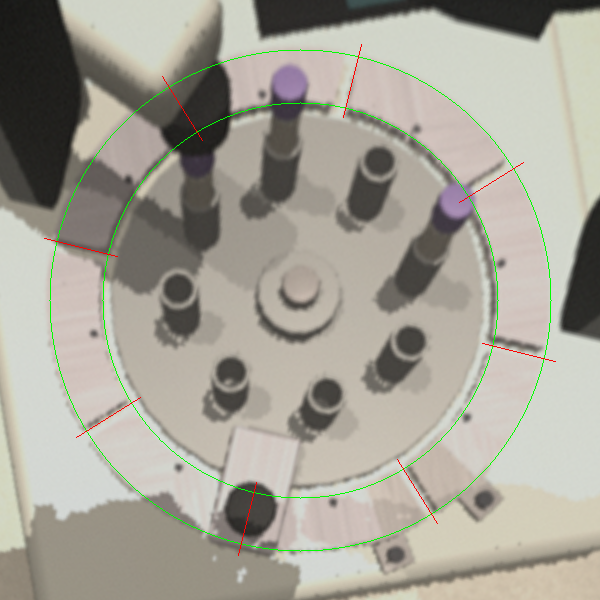

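```bash
cat >> h.py <<'E'
C=np.array([641,80.8,0]); 
E
python3 - <<'E'
from h import *
a=np.deg2rad(167); F=frame(a); k=np.array([523.7,108,0]); t=-F[:,0]
movep(k+[0,0,125],F)
g=movel(k+[0,0,84],max_speed=100,guard=8); s=read_state();print(g,s['time'],s['eef_pos'].round(2),s['ft_force'].round(2),s['finger_gap'])
if not g:
    res=[]
    for sg in (1,-1):
        movel(k+[0,0,84]+sg*t*22,max_speed=80)
        g=movel(k+[0,0,84]+sg*t*36,max_speed=10,guard=3)
        s=read_state();d=(s['eef_pos']-k)@t;res.append(d);print(sg,g,d.round(2),s['ft_force'].round(2),s['time'])
        movel(k+[0,0,84]+sg*t*25,max_speed=80)
    print("centre",np.mean(res))
    movel(k+[0,0,84]+t*np.mean(res),max_speed=80)
    c=camera("wrist");cv2.imwrite("pics/w2.png",c['image']);s=read_state();print(s['eef_pos'],s['time'],s['ft_force'])
E
```

```text
False 3.8 [524.12 108.04  84.57] [-0.47  0.07  0.47] 85.28957711391506
1 True 31.84 [1.45 2.02 1.82] 5.2
-1 True -31.22 [-0.04 -1.15  1.01] 7.1333
centre 0.30864372675344853
[523.77808363 107.7481709   84.08692029] 7.9 [-0.58489971  0.17423949 -0.59822801]
```

```bash
ls -la pics
```

```text
total 21496
drwxr-xr-x 2 agent agent    4096 Dec  7 03:45 .
drwxr-xr-x 3 agent agent    4096 Dec  7 03:43 ..
-rw-r--r-- 1 agent agent  282699 Dec  7 03:43 rect.png
-rw-r--r-- 1 agent agent  428061 Dec  7 03:45 rect2.png
-rw-r--r-- 1 agent agent  357943 Dec  7 03:42 scene0.png
-rw-r--r-- 1 agent agent  431037 Dec  7 03:43 scene1.png
-rw-r--r-- 1 agent agent 5644928 Dec  7 03:43 sceneP.npy
-rw-r--r-- 1 agent agent  395087 Dec  7 03:43 side0.png
-rw-r--r-- 1 agent agent  558829 Dec  7 03:43 side1.png
-rw-r--r-- 1 agent agent 5644928 Dec  7 03:43 sideP.npy
-rw-r--r-- 1 agent agent  313807 Dec  7 03:45 w1.png
-rw-r--r-- 1 agent agent  295363 Dec  7 03:45 w2.png
-rw-r--r-- 1 agent agent 5644928 Dec  7 03:45 wP.npy
-rw-r--r-- 1 agent agent 1647124 Dec  7 03:45 wc.npy
-rw-r--r-- 1 agent agent  322148 Dec  7 03:43 wrist0.png
```

```bash
python3 - <<'E'
from h import *
clamp(); s=read_state();print(s['time'],s['eef_pos'].round(2),s['ft_force'].round(2),s['torque'].round(2),s['finger_gap'])
c=camera("wrist");cv2.imwrite("pics/w3.png",c['image'])
E
```

```text
8.5 [523.67 107.89  84.21] [-0.8   0.95  4.81] [0.08 0.32 0.05] 22.899623115938873
```

View pics/w3.png

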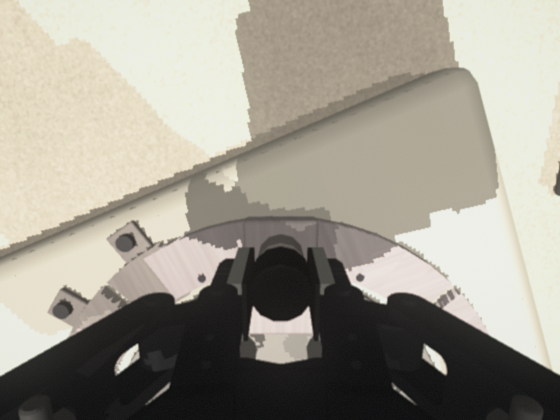

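Knob is held centrally between the pads at (281,285). Side force is under 1 N, so the pin isn't loaded. Next I lift.

```bash
python3 - <<'E'
from h import *
s=read_state();p0=s['eef_pos'].copy()
for dz in (4,8.5):
    g=movel([523.72,107.75,84.1+dz],max_speed=30,guard=15)
    s=read_state();print(g,s['time'],s['eef_pos'].round(2),s['ft_force'].round(2),s['finger_gap'])
c=camera("wrist");cv2.imwrite("pics/w4.png",c['image'])
P=pts(c); m=(P[...,2]>95)&(np.hypot(P[...,0]-524,P[...,1]-108)<8); print("knob top",np.median(P[m][:,2]),m.sum())
c=camera("side");P=pts(c);m=(np.hypot(P[...,0]-524,P[...,1]-108)<10);print(np.nanmax(P[m],0))
E
```

```text
False 8.8333 [523.59 107.81  88.1 ] [ 0.53  0.33 -5.86] 22.903495782395726
False 9.1333 [523.63 107.75  92.72] [ 0.28 -0.1  -6.11] 23.10767170791922
knob top 118.65117731283512 1275
[525.93947605 114.25583775 118.82562154]
```

Lifted 8.5 mm (knob top 110.2 → 118.7) with −6.1 N on the spring, so the pin is clear. Next, the arc to 38.5°.

```bash
python3 - <<'E'
from h import *
s=read_state();p=np.array([523.65,107.78,0]);rad=p-C;R=np.linalg.norm(rad);a0=np.arctan2(rad[1],rad[0]);print(R,np.rad2deg(a0))
print(np.rad2deg(np.arctan2(-s['tool_rot'][1,1],-s['tool_rot'][0,1])))
for d in (4,8,13,18,23,28,33,38.3):
    a=a0+np.deg2rad(d)
    q=C+R*np.array([np.cos(a),np.sin(a),0]);q[2]=92.6
    g=movel(q,frame(a),max_speed=30,guard=12)
    s=read_state();f=s['ft_force'];r=np.array([np.cos(a),np.sin(a),0]);t=np.array([-r[1],r[0],0])
    print(d,g,round(s['time'],2),'fr %.1f ft %.1f fz %.1f'%(f@r,f@t,f[2]),s['eef_pos'].round(1),s['torque'].round(2))
    if g or abs(f@r)>25 or abs(f@t)>12: break
E
```

```text
120.41155633908237 167.05210460350193
167.00860896271553
4 False 9.67 fr 0.5 ft -0.2 fz -6.6 [522.1  99.5  92.6] [-0.14  0.04  0.02]
8 False 10.1 fr -0.2 ft 0.3 fz -5.7 [521.1  91.2  92.6] [-0.13 -0.05  0.02]
13 False 10.6 fr -0.2 ft 0.7 fz -5.6 [520.7  80.8  92.6] [-0.15 -0.24  0.03]
18 False 11.1 fr -2.1 ft 0.5 fz -6.5 [521.2  70.3  92.6] [-0.09 -0.41  0.04]
23 False 11.6 fr -2.1 ft 0.7 fz -6.9 [522.5  60.   92.6] [-0.04 -0.52  0.04]
28 False 12.1 fr -3.3 ft 0.7 fz -6.8 [524.8  49.7  92.6] [ 0.01 -0.75  0.03]
33 False 12.6 fr -4.3 ft 0.8 fz -6.3 [528.   39.7  92.6] [ 0.14 -1.01  0.01]
38.3 False 13.12 fr -6.0 ft 0.3 fz -6.0 [532.4  29.4  92.6] [ 0.29 -1.08 -0.05]
```

```bash
python3 - <<'E'
from h import *
s=read_state();q=s['eef_pos'].copy();q[2]=90.2
g=movel(q,max_speed=20,guard=6);s=read_state();print(g,s['time'],s['eef_pos'].round(2),s['ft_force'].round(2))
open_gripper();s=read_state();print(s['time'],s['ft_force'].round(2),s['finger_gap'])
c=camera("wrist");cv2.imwrite("pics/w5.png",c['image']);P=pts(c)
m=(P[...,2]>98)&(P[...,2]<125)&(np.hypot(P[...,0]-s['eef_pos'][0],P[...,1]-s['eef_pos'][1])<20)
K=P[m];K=K[K[:,2]>np.median(K[:,2])-1.5];print(len(K),K.mean(0),(K.max(0)+K.min(0))/2)
E
```

```text
False 13.3917 [532.4   29.45  90.19] [ 3.99  1.11 -2.57]
14.0167 [ 0.92 -0.56  0.15] 85.08616966633076
2911 [532.75554316  29.24974896 115.84937774] [533.25615749  29.46553954 116.11221349]
```

View pics/w5.png

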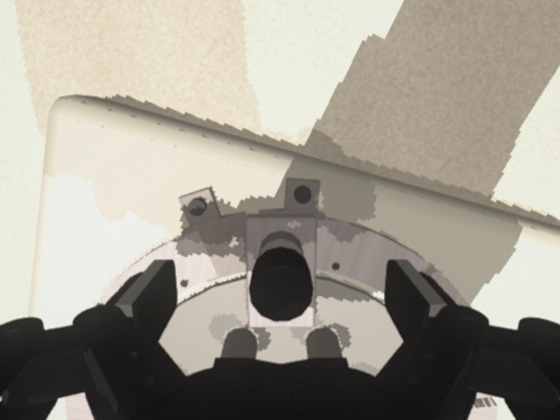

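Knob top is now at about 116, up from 110 at home, so the pin rides on the ring between slots. Next I push with one open finger, slowly and guarded, until it snaps in.

```bash
python3 - <<'E'
from h import *
am=np.deg2rad(167.05+44.5);F=frame(am);t=-F[:,0];r=-F[:,1]
K=np.array([532.4,29.4,82.])
movel(K,F,max_speed=60,guard=8)
# line through mid-radius so knob stays on pad
movel(K+t*25,max_speed=80,guard=5)
s0=read_state();print(s0['time'],s0['ft_force'].round(2))
g=movel(K+t*(31.5+23.5),max_speed=8,guard=6.5)
s=read_state();f=s['ft_force'];print(g,s['time'],'adv',((s['eef_pos']-K)@t).round(2),'ft %.2f fr %.2f fz %.2f'%(f@t,f@r,f[2]))
movel(s['eef_pos']-t*1.5,max_speed=20)
wait(.1);s=read_state();f=s['ft_force'];print(s['time'],'ft %.2f'%(f@t))
c=camera("wrist");cv2.imwrite("pics/w6.png",c['image']);P=pts(c)
kk=s['eef_pos']-t*30
m=(P[...,2]>98)&(P[...,2]<125)&(np.hypot(P[...,0]-kk[0],P[...,1]-kk[1])<22)
Q=P[m];Q=Q[Q[:,2]>np.median(Q[:,2])-1.5];b=(Q.max(0)+Q.min(0))/2;print(len(Q),np.median(Q,0),b,np.rad2deg(np.arctan2(b[1]-C[1],b[0]-C[0]))%360-167.05)
E
```

```text
14.8083 [-0.48  1.02 -0.65]
True 17.2 adv 45.22 ft -1.80 fr -0.43 fz 1.43
17.55 ft 0.50
4399 [537.40352247  20.54002873 110.49069442] [536.86451222  19.27348813 116.8211249 ] 43.525925736203675
```

View pics/w6.png

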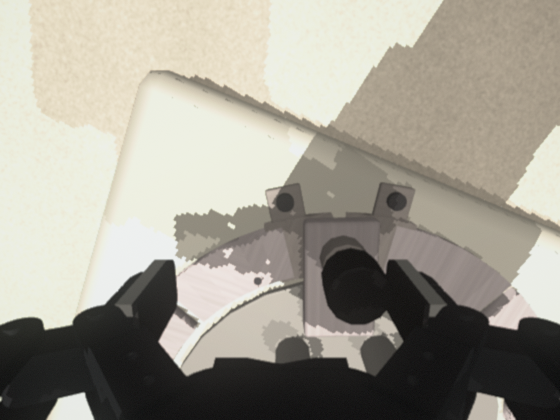

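The guard fired at about 45° and the knob top dropped from 116 to 110.5, its home height. To confirm by feel, I'll give it a light 3 N touch from the other side.

```bash
python3 - <<'E'
from h import *
am=np.deg2rad(167.05+44.5);F=frame(am);t=-F[:,0];r=-F[:,1]
K=np.array([532.4,29.4,82.])
movel(K+t*(14.2-25),max_speed=100,guard=6)
g=movel(K+t*(14.2-38),max_speed=10,guard=3)
s=read_state();print(g,s['time'],'adv',((s['eef_pos']-K)@t).round(2),'ft %.2f'%(s['ft_force']@t))
movel(K+t*13.9,max_speed=100)
kc=K+t*13.9
movel(kc+[0,0,60],max_speed=120,guard=10)
movep(kc-C*0+r*25+[0,0,170],F)
s=read_state();print(s['time'],s['ft_force'].round(2))
c=camera("wrist");cv2.imwrite("pics/w7.png",c['image']);P=pts(c)
m=(P[...,2]>98)&(P[...,2]<125)&(np.hypot(P[...,0]-kc[0],P[...,1]-kc[1])<20)
Q=P[m];print(len(Q),np.median(Q,0),(Q.max(0)+Q.min(0))/2,np.percentile(Q[:,2],[5,25,75,95]))
c=camera("side");cv2.imwrite("pics/s7.png",cv2.resize(c['image'][110:245,200:380],(800,598),interpolation=cv2.INTER_CUBIC))
cv2.imwrite("pics/s7f.png",c['image'])
E
```

```text
True 19.0917 adv -17.98 ft 2.48
20.7333 [-0.06  0.35 -0.96]
681 [537.80183949  17.53186621 110.01874961] [538.95727806  18.17728099 105.10120728] [102.59192422 109.34944514 110.51641287 111.20562245]
```

View pics/w7.png

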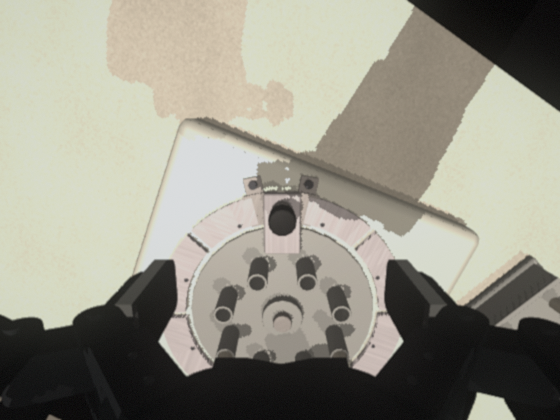

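View pics/s7.png

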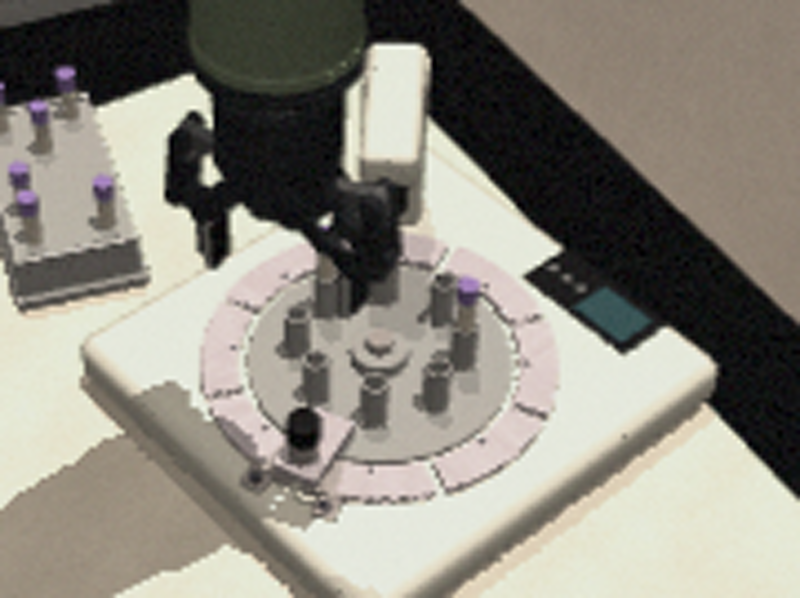

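The opposite-side touch stopped at −17.98, a span of 63.2 mm against 63.1 mm when the pin was home at the start, and the knob top is at 110.0. In the side crop the lug sits between the plate's screws, at (255,480) and (322,505). One last check of the tubes.

```bash
python3 - <<'E'
from h import *
goto_joints([-1.246,0.521,-0.036,1.599,0.021,1.021,-0.113])
c=camera("side");a=cv2.resize(c['image'][110:245,200:380],(400,299),interpolation=cv2.INTER_CUBIC)
c=camera("scene");b=cv2.resize(c['image'][190:347,170:380],(400,299),interpolation=cv2.INTER_CUBIC)
cv2.imwrite("pics/f8.png",np.hstack([a,b]));print(read_state()['time'])
E
```

```text
23.2083
```

View pics/f8.png

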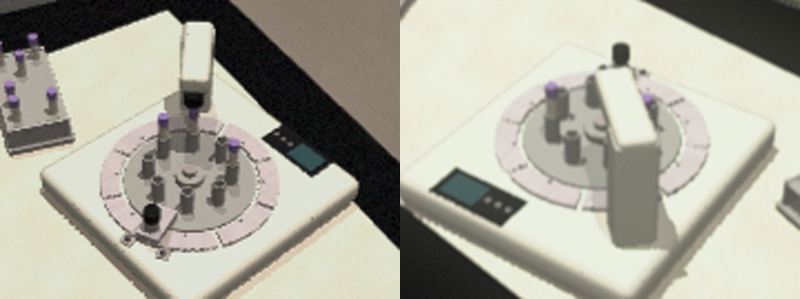

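All three tubes are standing: one under the reader at (193,115), the others at (163,120) and (233,147). The knob is down at (151,215).

```bash
python3 -c "
from workcell import *
finish_job();print(read_state()['time'])"
```

```text
the job is handed in; nothing more can be done
the job is handed in; nothing more can be done
```

The next tube is under the reading head, the pin is home in the next slot, and the job was handed in at about 23 s.

**What I did:**
- I centred the gripper on the knob by light touch, lifted it 8.5 mm, and swung the table about 38° anticlockwise.
- I let the pin down onto the ring and pushed slowly with one finger, under a 6.5 N guard, until it snapped in at about 45°.

**Last checks:**
- **Knob height:** its top read 110.0–110.5 mm, against 110.2 mm at the start and 116 mm while riding on the ring.
- **Play:** touching the knob from both sides gave 63.2 mm between contacts, against 63.1 mm with the pin home at the start.
- **Pictures:** all three tubes are standing, one of them under the reading head. The arm is back at its start pose, clear of everything. I did not measure the rack, cup and pipette; the arm went nowhere near the cup and pipette, and the rack looks unmoved.

One mismatch: an automatic outline of the knob right after the snap gave 43.5° and a height of 116.8 mm. A finger was against the knob in that picture, and the later clear view agreed with the other readings.

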